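# Tap the three lids shut in order

### The arm

A 6-joint arm with a two-finger parallel gripper is mounted at the origin on the work surface. World frame = base frame: x ahead of the robot, y to its left, z up, the work surface at z = 0. Lengths are in mm, angles in rad, forces in N, time in s.
With the tool pointing down it reaches from about 300 to 775 mm from the base axis. Payload 14.6 kg.
Tool frame: the origin (TCP) lies at the very end of the fingers, on their centre line; the grasp point (between the pads) lies 19 mm behind it (manip.grip_point_offset is the distance from the TCP to the grasp point, in mm); z points along the fingers, y is the line along which they close (so a half turn about z gives the same grasp; the last joint's range is limited). The gripper opens to 94 mm and grips with 3 to 60 N. Pads are 16 mm wide; open, the fingers measure 119 mm over their backs; the gripper's body (75 mm by 177 mm) begins 78 mm behind the grasp point.
Start: joints at [-1.262, 0.3, 1.521, -0, 1.321, -0.067], TCP at [201.852, -511.61, 177.946] pointing down, gripper open.
Joint ranges: [-3.03, 3.03], [-0.79, 2.21], [0.23, 2.52], [-1.04, 4.18], [0, 3.07], [-2.55, 2.55]. Speed limits (rad/s): [2.22, 2.22, 2.57, 3.14, 3.14, 3.14].

### API

Orientations are given as [roll, pitch, yaw] about the fixed x, y, z axes, in that order (R = Rz(yaw) Ry(pitch) Rx(roll)).
In Python, from cell import telemetry, eyes, manip gives the robot as it stands.
- The arm moves only by the tool play_rows, never from a script. Its arguments are lists of equal length, an entry for each row: "translation": the shift along the world's x, y, z in m, a list of three; "yaw": the turn about the world's z in rad. A call has 1 to 12 rows; each row is the pose to reach, as a shift and turn from the pose commanded when the call began; what a row does not reach only later rows make up. A row lasts 1/8 s, in which the tool goes at most 62.5 mm and 10.7 degrees, less where a joint would pass 70% of its speed; a pose out of reach is approached as far as the arm can. A call with a gripper value outside its range is refused whole. "hand" is the opening, from 0 (shut) to 1 (fully open), set as the call begins (left out, the last holds). The fingers move at their own pace and stop on an object; "force" is the grip in N (left out, the last holds). Time passes only in rows, so rows that repeat a pose let the fingers close. It gives the time, the measured TCP pose, the force, the opening and the grip force at its end, in the units of the state.
- telemetry.read_state(): the state, without advancing time (a new reading comes with each control period).
- eyes.camera(name): name is "side" or "top" or "wrist"; returns a dict with "pixels" (384x512x3 uint8, red, green, blue), "fx", "fy", "cx", "cy" (pixels), "dist_coeffs" ([k1, k2, p1, p2, k3] as OpenCV has them; the pictures are not rectified), "cam_to_world" (4x4, takes a point from camera to world coordinates); the wrist camera has in their place "T_tool_cam" (4x4, takes a point from camera to tool coordinates, whose origin is the TCP and whose axes are the flange's). Camera axes: x right, y up, looking along -z (the intrinsics and any distortion apply to the point x, -y, -z); pixel columns grow to the right and rows downward; lengths in mm; the calibration is good to about 2 mm. A picture is of the moment at which its call begins: read the wrist's pose just before it. There is no depth.
- manip.sign_off(): hands the job in; it is judged then, once.
The state is a dict: "clock": time; "joints": joint angles; "qd": joint speeds; "effort": joint torques, N m; "eef_pos": TCP position; "eef_rot": TCP orientation; "wrist_force": force on the tool from outside, world axes, zero at the start; "moment": the same for the moment, N m; "finger_gap": finger opening in mm; "finger_force": force on a finger pad.
Only numpy, scipy, OpenCV 4.12 (cv2) and the standard library are available. Lean on these libraries where they do the work, as an engineer would, in place of code of your own. Each camera call takes 0.05 s, during which the arm holds its last target. There are 200 camera calls.

### The job

Cooking is done and three lids were left ajar: with a fingertip, tap them fully shut from above, first the tall round white seasoning container, then the low square white one, and last the wooden box. Tap each lightly, so that none of the three slides, tips or is pressed hard, and do not pinch, lift or carry anything. Leave everything else on the shelf where it stands.

Things in the scene. Friction and masses are not known exactly. Their poses are not given: they have to be found in the camera images.
- tall: Tall round white plastic flip-top seasoning container, 68 mm across and 110 mm high without its lid, about 0.3 kg. Loose: it stands on the shelf by its own weight. Origin: centre of its underside; z up, x points from the lip side to the hinge side, so the lip is on the -x side.
- tall_lid (a joint): Lid of the tall container: flat round plate 68 mm across, 9 mm thick, with a small thumb tab, hinged along y at the far (+x) side of the rim. Opening angle in rad: 0 = shut (top then 119 mm above the shelf), starts ajar at 0.4 to 0.75. Stays where left; about 1 N from above closes it; shut, lid and hinge together sink on a soft gasket, 1 mm per 2.5 N, at most 6 mm, and spring back.
- tall_hinge (a point): Point on the hinge axis of the tall container's lid, 34 mm from the container's axis, 110 mm above the shelf.
- tall_lip (a point): End of the thumb tab on the tall container's lid, upper face, 74 mm from the hinge; moves with the lid.
- low: Low square white plastic flip-top seasoning container, 72 mm by 72 mm and 60 mm high without its lid, about 0.3 kg. Loose: it stands on the shelf by its own weight. Origin: centre of its underside; z up, x points from the lip side to the hinge side, so the lip is on the -x side.
- low_lid (a joint): Lid of the low square container: a flat 72 mm square plate, 9 mm thick, with a small thumb tab, hinged along y at the far (+x) side. Opening angle in rad: 0 = shut (top then 69 mm above the shelf), starts ajar at 0.4 to 0.75. Stays where left; about 1 N from above closes it; shut, lid and hinge together sink on a soft gasket, 1 mm per 2.5 N, at most 6 mm, and spring back.
- low_hinge (a point): Point on the hinge axis of the low container's lid, 36 mm from the container's centre, 60 mm above the shelf.
- low_lip (a point): End of the thumb tab on the low container's lid, upper face, 78 mm from the hinge; moves with the lid.
- box: Small wooden box, 95 mm (x) by 125 mm (y), 70 mm high without its lid, about 0.8 kg. Loose: it stands on the shelf by its own weight. Origin: centre of its underside; z up, x points from the lip side to the hinge side, so the lip is on the -x side.
- box_lid (a joint): Lid of the wooden box: a flat wooden board 101 mm by 131 mm, 9 mm thick, no knob, hinged along y at the far (+x) side. Opening angle in rad: 0 = shut (top then 79 mm above the shelf), starts ajar at 0.4 to 0.75. Stays where left; about 1 to 2 N from above closes it; shut, lid and hinge together sink on a soft gasket, 1 mm per 2.5 N, at most 6 mm, and spring back.
- box_hinge (a point): Point on the hinge axis of the box's lid, 47 mm from the box's centre, 70 mm above the shelf.
- box_lip (a point): Middle of the free edge of the box's lid, upper face, 98 mm from the hinge; moves with the lid.
- bowls: three nested steel bowls in one stack, 170 mm across, 83 mm tall, at the back; origin under its centre; bystander, may not move
- spoon_rest: white ceramic spoon rest, a round dish 92 mm across with a short 50 mm tongue, 12 mm tall; origin under the dish; bystander
- sake_cup: small ceramic cup, 44 mm across, 42 mm tall, standing between two of the lidded things; origin under its centre; bystander
- pepper_jar: small round glass jar with a screwed-on flat steel cap (no flip-top), 36 mm across, 68 mm tall, standing between two of the lidded things; origin under its centre; bystander
- soy_bottle: glass bottle, 54 mm across, 170 mm tall, at the back; origin under its centre; bystander
- mug: white mug, 80 mm across, 90 mm tall, at the back; origin under its centre; bystander
- tea_can: round steel can, 72 mm across, 95 mm tall, off to the right side; origin under its centre; bystander
Not all that is in view belongs to the job. Of the things shaped like the box, the wooden one is meant.

How it is judged:
By the outcome, as a careful person would: the job done as asked, in the order asked, and still so for the second after the job is handed in, with the robot touching nothing.
It also fails if it takes over 61 s, if anything falls off the work surface, if the arm or the gripper's body presses on something with over 40 N, if the wrist force passes 120 N, or if a joint passes its speed limit or range.

## Working session

There is one attempt and no reset: what is moved stays moved. The work goes in short steps, Python scripts to look and compute and a tool call to move; the robot and the scene stay as the last step left them, time stands still between calls to the robot, and variables do not carry over. Pictures are saved under pics/ and viewed, at most 10 in all, crops included, and the job is handed in when it is done.

Besides the shell and the picture viewer there is one more tool, called after "Call:" as name([rows], argument=value, ...), one row to a line, values as JSON. play_rows: Moves the arm, as the interface text tells. Its arguments: {"type":"object","properties":{"translation":{"type":"array","items":{"type":"array","items":{"type":"number"}}},"yaw":{"type":"array","items":{"type":"number"}},"hand":{"type":"number"},"force":{"type":"number"}},"required":["translation","yaw"]}

```bash
mkdir -p pics; ls; cat > h.py <<'E'
import numpy as np,cv2
from cell import telemetry,eyes,manip
def snap(n,f):
    c=eyes.camera(n); cv2.imwrite(f,cv2.cvtColor(np.asarray(c["pixels"]),cv2.COLOR_RGB2BGR)); np.save(f[:-4]+".npy",c,allow_pickle=True); return c
def load(f): return np.load(f,allow_pickle=True).item()
def ray(c,uv,T=None):
    K=np.array([[c["fx"],0,c["cx"]],[0,c["fy"],c["cy"]],[0,0,1.]])
    p=cv2.undistortPoints(np.array([[uv]],float),K,np.array(c["dist_coeffs"],float))[0,0]
    T=np.array(c["cam_to_world"]) if T is None else T
    d=T[:3,:3]@np.array([p[0],-p[1],-1.]); return T[:3,3],d/np.linalg.norm(d)
def onplane(c,uv,z,T=None):
    o,d=ray(c,uv,T); return o+d*(z-o[2])/d[2]
def tri(r1,r2):
    A=np.stack([r1[1],-r2[1]],1); s=np.linalg.lstsq(A,r2[0]-r1[0],rcond=None)[0]
    a=r1[0]+s[0]*r1[1];b=r2[0]+s[1]*r2[1]; return (a+b)/2,np.linalg.norm(a-b)
E
python3 - <<'E'
from h import *
for n in("top","side"):
    c=snap(n,f"pics/{n}0.png"); print(n,np.round(c["cam_to_world"],2),c["fx"],c["dist_coeffs"])
a=cv2.imread("pics/top0.png");b=cv2.imread("pics/side0.png")
cv2.imwrite("pics/top0b.png",cv2.resize(a,(800,600)));cv2.imwrite("pics/side0b.png",cv2.resize(b,(800,600)))
print(telemetry.read_state())
E
```

```text
pics
top [[-1.00000e-02  9.90000e-01 -1.70000e-01  2.94350e+02]
 [-1.00000e+00 -1.00000e-02  0.00000e+00  9.50000e-01]
 [ 0.00000e+00  1.70000e-01  9.90000e-01  1.61973e+03]
 [ 0.00000e+00  0.00000e+00  0.00000e+00  1.00000e+00]] 454.95776969092316 [-0.09309087  0.          0.          0.          0.        ]
side [[-7.2000e-01  4.4000e-01 -5.3000e-01 -1.3118e+02]
 [-6.9000e-01 -4.5000e-01  5.6000e-01  7.1791e+02]
 [ 1.0000e-02  7.8000e-01  6.3000e-01  8.9639e+02]
 [ 0.0000e+00  0.0000e+00  0.0000e+00  1.0000e+00]] 382.3564353576239 [0.01081878 0.         0.         0.         0.        ]
{'clock': 0.1, 'joints': array([-1.26159365e+00,  3.00375216e-01,  1.52149746e+00, -5.98890180e-05,
        1.32067529e+00, -6.66246703e-02]), 'qd': array([-0.00018297,  0.00150806, -0.00211438, -0.00012134,  0.00185377,
       -0.00162342]), 'effort': array([-4.23503543e-04, -5.32647657e+01, -3.53279614e+01,  7.09435064e-02,
        2.35414499e-02, -3.19355559e-05]), 'eef_pos': array([ 201.76639179, -511.38882276,  177.4743059 ]), 'eef_rot': array([-3.14063560e+00, -5.71778565e-06,  3.75842198e-01]), 'wrist_force': array([-0.23660114,  0.4759266 , -1.06115163]), 'moment': array([-0.02538206, -0.01520832, -0.0224506 ]), 'finger_force': 0.0, 'finger_gap': 93.89644909194374}
```

View pics/top0b.png

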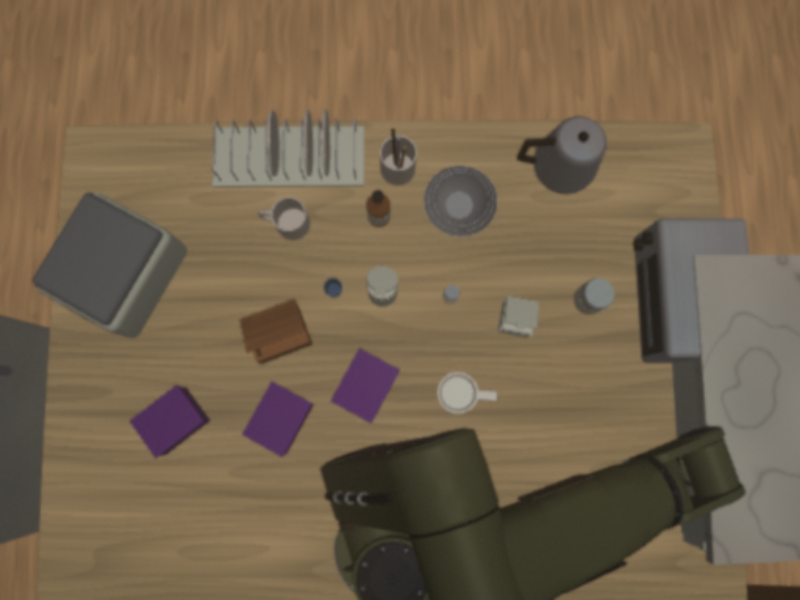

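View pics/side0b.png

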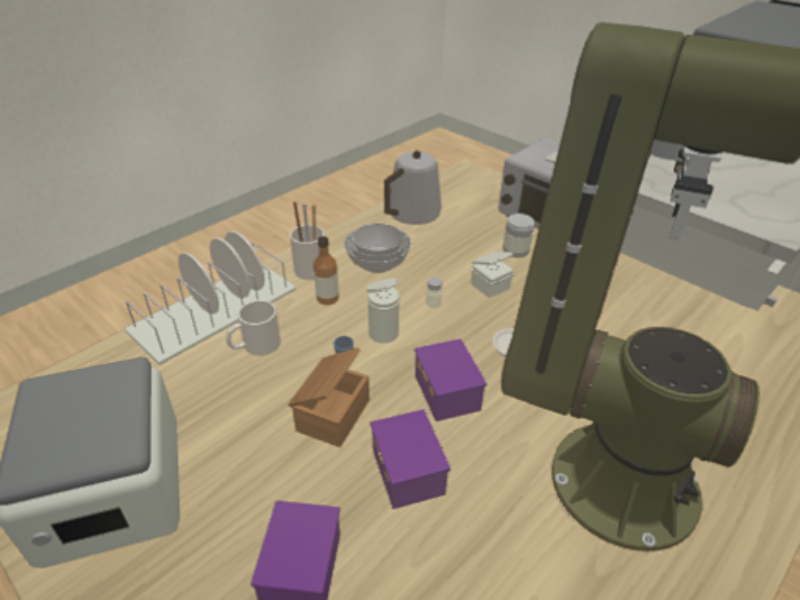

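The top view (800×600 pixels) shows these things:
- The tall round container is at (382,285) and the low square one at (520,315).
- The box-shaped things are the brown wooden one at (275,330) and purple ones at (365,385), (278,418) and (170,420). Brown wood with an ajar lid fits "wooden", and I'll confirm that in a crop.
- The pepper jar is at (452,293) and the sake cup at (333,287).

```bash
python3 - <<'E'
from h import *
a=cv2.imread("pics/top0.png");b=cv2.imread("pics/side0.png")
s=.64
def cr(im,c,w):
    x,y=int(c[0]*s-w/2),int(c[1]*s-w/2);print(x,y,w);return cv2.resize(im[y:y+w,x:x+w],(264,264),interpolation=cv2.INTER_CUBIC)
r1=np.hstack([cr(a,(382,285),44),cr(a,(520,315),44),cr(a,(275,330),66)])
r2=np.hstack([cr(b,(383,312),44),cr(b,(492,273),44),cr(b,(331,395),66)])
cv2.imwrite("pics/crops.png",np.vstack([r1,r2]))
c=load("pics/top0.npy")
for n,p,z in(("tall",(382,285),60),("low",(520,315),40),("box",(275,330),60),("cup",(333,287),42),("pepper",(452,293),68),("purple",(365,385),70),("tea",(597,295),95)):print(n,onplane(c,np.array(p)*s,z).round())
E
```

```text
222 160 44
310 179 44
143 178 66
223 177 44
292 152 44
178 219 66
tall [578.  17.  60.]
low [ 511. -293.   40.]
box [478. 254.  60.]
cup [577. 127.  42.]
pepper [ 558. -138.   68.]
purple [356.  54.  70.]
tea [ 547. -455.   95.]
```

View pics/crops.png

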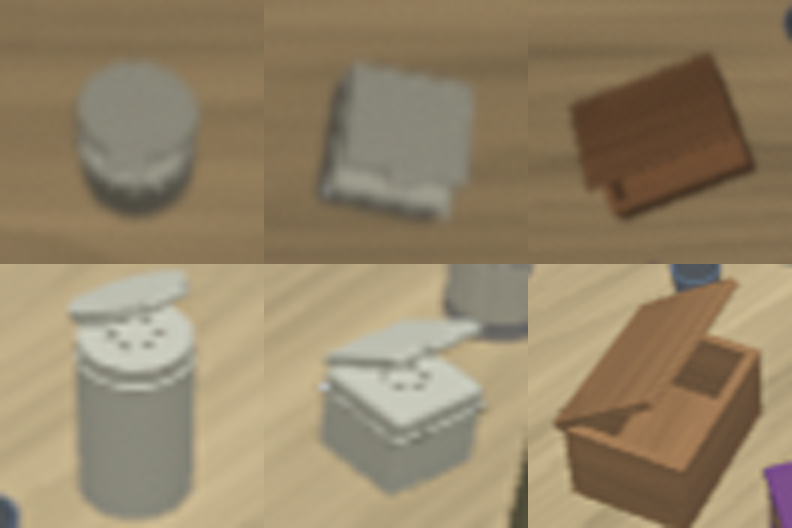

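The crop confirms it: the brown box is wood-grained and its lid is ajar, while the purple ones are decoys. All three hinges are on the far side. Next I'll raise the arm over the row for closer wrist views.

```bash
python3 - <<'E'
from h import *
c=eyes.camera("wrist");print(np.round(c["T_tool_cam"],2).tolist(),c["fx"],c["cx"],c["cy"],c["dist_coeffs"],c.keys())
E
```

```text
[[-0.0, 0.96, 0.28, 80.29], [1.0, 0.0, -0.0, -0.46], [-0.0, 0.28, -0.96, -207.06], [0.0, 0.0, 0.0, 1.0]] 305.7431850926346 252.88355228609916 191.24805023798984 [-0.02749391  0.          0.          0.          0.        ] dict_keys(['pixels', 'fx', 'fy', 'cx', 'cy', 'dist_coeffs', 'T_tool_cam'])
```

Call:
play_rows([
  [0,0,0.06],
  [0.03,0.03,0.12],
  [0.06,0.07,0.16],
  [0.09,0.11,0.2],
  [0.12,0.15,0.22],
  [0.15,0.19,0.22],
  [0.18,0.21,0.22],
  [0.18,0.21,0.22],
], yaw=[0,-0.1,-0.2,-0.3,-0.376,-0.376,-0.376,-0.376], hand=0, force=5)

```text
clock: 1.15
eef_pos: [383.1, -300.3, 397.7]
eef_rot: [-3.141, 0.0, 0.003]
wrist_force: [-0.0, -0.0, -0.8]
finger_gap: 17.7
finger_force: 0.0
```

```bash
python3 - <<'E'
from h import *
s=telemetry.read_state();c=eyes.camera("wrist");c["pos"]=s["eef_pos"];c["rot"]=s["eef_rot"]
np.save("pics/w1.npy",c,allow_pickle=True)
E
```

Call:
play_rows([
  [0.01,0.05,0],
  [0.02,0.1,0],
  [0.03,0.16,0],
  [0.05,0.22,0],
  [0.06,0.28,0],
  [0.07,0.34,0],
  [0.08,0.39,0],
  [0.08,0.43,0],
  [0.08,0.43,0],
  [0.08,0.43,0],
], yaw=[0,0,0,0,0,0,0,0,0,0])

```text
clock: 2.45
eef_pos: [462.0, 127.3, 397.9]
eef_rot: [3.141, 0.0, -0.001]
wrist_force: [-0.2, 0.5, 0.0]
finger_gap: 0.0
finger_force: 0.0
```

```bash
python3 - <<'E'
from h import *
s=telemetry.read_state();c=eyes.camera("wrist");c["pos"]=s["eef_pos"];c["rot"]=s["eef_rot"];print(s["finger_gap"],s["eef_pos"])
np.save("pics/w2.npy",c,allow_pickle=True)
ims=[]
for f in("w1","w2"):
    c=load(f"pics/{f}.npy");ims.append(cv2.cvtColor(np.asarray(c["pixels"]),cv2.COLOR_RGB2BGR));cv2.imwrite(f"pics/{f}.png",ims[-1])
cv2.imwrite("pics/w12.png",cv2.resize(np.hstack(ims),(800,300)))
E
```

```text
0.029685667383860845 [461.95311183 127.29367321 397.89159309]
```

View pics/w12.png

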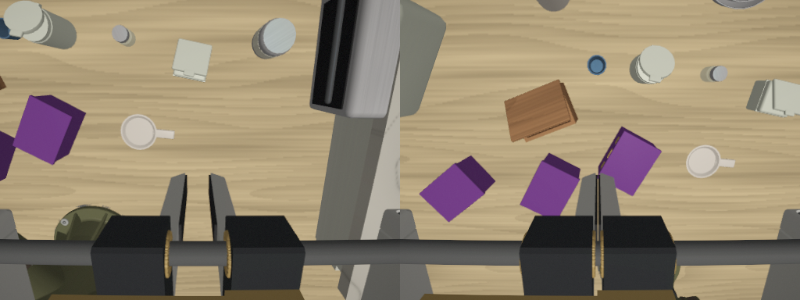

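The wrist views show the low container at about (246,77) in w1. In w2 the tall one is at about (323,83) and the box at about (180,141). I'll enlarge these.

```bash
python3 - <<'E'
from h import *
a=cv2.imread("pics/w1.png");b=cv2.imread("pics/w2.png")
def cr(im,x,y,w): 
    o=cv2.resize(im[y:y+w,x:x+w],(396,396),interpolation=cv2.INTER_CUBIC)
    return o
r=np.hstack([cr(b,286,46,66),cr(a,212,44,66)])
box=cv2.resize(b[96:192,120:252],(272,198),interpolation=cv2.INTER_CUBIC) 
cv2.imwrite("pics/cr2.png",np.vstack([r,np.pad(box,((0,0),(0,792-272),(0,0)))]))
E
```

```text
(no output)
```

View pics/cr2.png

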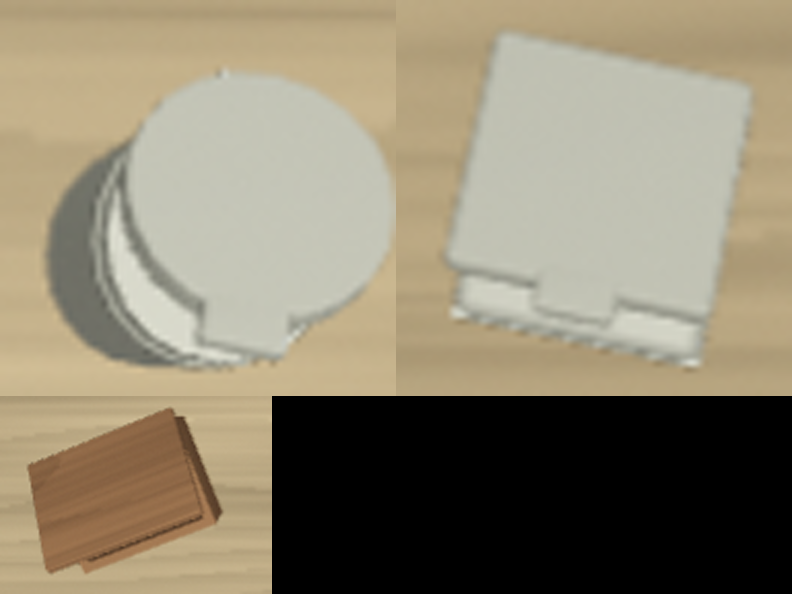

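```bash
cat > m.py <<'E'
from h import *
from scipy.optimize import least_squares
from scipy.spatial.transform import Rotation as R
def wT(c):
    T=np.eye(4);T[:3,:3]=R.from_euler("xyz",c["rot"]).as_matrix();T[:3,3]=c["pos"];return T@np.array(c["T_tool_cam"])
def miss(c,uv,P):
    o,d=ray(c,uv,wT(c));v=P-o;return v-d*(v@d)
def lidpt(q,hz,hd,s,y,t=9):
    # s along lid from hinge, y lateral, t above
    x0,y0,yaw,th=q;u=np.array([np.cos(yaw),np.sin(yaw),0]);n=np.array([-u[1],u[0],0]);z=np.array([0,0,1.])
    return np.array([x0,y0,hz])+u*hd-(s*np.cos(th)-0-(-t*np.sin(th))*0 - t*np.sin(th)*1)*u+n*y+z*(s*np.sin(th)+t*np.cos(th))
E
python3 - <<'E'
from m import *
w1=load("pics/w1.npy");w2=load("pics/w2.npy")
k=66/396
T=lambda x,y:((x+.5)*k+286-.5,(y+.5)*k+46-.5)
L=lambda x,y:((x-396+.5)*k+212-.5,(y+.5)*k+44-.5)
B=lambda x,y:((x+.5)*132/272+120-.5,(y-396+.5)*96/198+96-.5)
# axis of tall
rim=[(97,215),(98,250),(110,295),(130,328),(160,353),(200,365)]
base=[(48,240),(60,300),(95,345),(130,362)]
for pts,z in((rim,108),(base,0)):
    P=np.array([onplane(w2,T(*p),z,wT(w2))[:2] for p in pts])
    s=least_squares(lambda q:np.linalg.norm(P-q,axis=1)-34,[578,17]);print("axis",z,s.x,s.fun.round(1))
    if z==108:ax=s.x
s=least_squares(lambda q:miss(w2,T(243,351),lidpt([*ax,*q],110,34,74,0)),[0,.6]);print("tall",s.x,s.cost)
def fit(name,c,f,pts,hz,hd,q0):
    s=least_squares(lambda q:np.concatenate([miss(c,f(*p),lidpt(q,hz,hd,*a)) for p,a in pts]),q0)
    print(name,s.x.round(3),np.abs(s.fun).max(),"lip",lidpt(s.x,hz,hd,{60:78,70:98}[hz],0).round(),"hinge",lidpt(s.x,hz,hd,0,0,0).round())
fit("low",w1,L,[((497,32),(0,36)),((752,86),(0,-36)),((706,320),(72,-36)),((446,262),(72,36)),((572,325),(78,0))],60,36,[511,-293,0,.5])
fit("box",w2,B,[((173,408),(-3,-65.5)),((28,465),(-3,65.5)),((203,515),(98,-65.5)),((48,572),(98,65.5))],70,47,[478,254,.3,.5])
# low body front rim corners
for p in((452,315),(700,363)):print(onplane(w1,L(*p),57,wT(w1)).round())
c=load("pics/top0.npy")
E
```

```text
axis 108 [571.53460368  17.84572208] [ 0.2 -0.3 -0.2  0.2  0.3 -0.2]
axis 0 [571.98561787  16.11209714] [ 0.5 -0.6 -0.1  0.4]
tall [-0.1270754   0.41820418] 3.778742343621799e-27
low [ 5.03421e+02 -2.86849e+02 -1.99000e-01  4.73000e-01] 2.1359019370796 lip [ 475. -281.  104.] hinge [ 539. -294.   60.]
box [4.72711e+02 2.51642e+02 3.49000e-01 6.06000e-01] 0.6947669443920574 lip [446. 242. 133.] hinge [517. 268.  70.]
[ 476. -245.   57.]
[ 463. -316.   57.]
```

Call:
play_rows([
  [0.03,-0.03,-0.03],
  [0.06,-0.06,-0.07],
  [0.09,-0.09,-0.11],
  [0.098,-0.109,-0.15],
  [0.098,-0.109,-0.19],
  [0.098,-0.109,-0.22],
  [0.098,-0.109,-0.233],
  [0.098,-0.109,-0.233],
  [0.098,-0.109,-0.233],
], yaw=[0,0,0,0,0,0,0,0,0])

```text
clock: 3.62
eef_pos: [560.4, 19.1, 166.4]
eef_rot: [3.142, -0.002, -0.001]
wrist_force: [0.5, 0.2, -0.0]
finger_gap: 0.4
finger_force: 0.0
```

Call:
play_rows([
  [0,0,-0.004],
  [0,0,-0.008],
  [0,0,-0.012],
  [0,0,-0.016],
  [0,0,-0.02],
  [0,0,-0.024],
  [0,0,-0.028],
  [0,0,-0.032],
  [0,0,-0.036],
  [0,0,-0.039],
  [0,0,-0.042],
  [0,0,-0.042],
], yaw=[0,0,0,0,0,0,0,0,0,0,0,0])

```text
clock: 5.12
eef_pos: [559.8, 19.4, 122.8]
eef_rot: [-3.142, 0.0, -0.0]
wrist_force: [0.1, 0.4, 0.7]
finger_gap: 0.6
finger_force: 0.0
```

Call:
play_rows([
  [0,0,-0.001],
  [0,0,-0.002],
  [0,0,-0.003],
  [0,0,-0.004],
  [0,0,-0.0045],
  [0,0,-0.005],
  [0,0,-0.005],
  [0,0,-0.005],
], yaw=[0,0,0,0,0,0,0,0])

```text
clock: 6.12
eef_pos: [559.9, 19.4, 118.0]
eef_rot: [3.142, -0.0, -0.0]
wrist_force: [0.2, -0.6, -0.2]
finger_gap: 0.3
finger_force: 0.2
```

Call:
play_rows([
  [0,0,-0.0005],
  [0,0,-0.001],
  [0,0,-0.001],
  [0,0,-0.001],
], yaw=[0,0,0,0])

```text
clock: 6.62
eef_pos: [559.8, 19.4, 116.9]
eef_rot: [-3.142, 0.0, -0.0]
wrist_force: [0.4, 0.2, 0.4]
finger_gap: 0.2
finger_force: 0.2
```

```bash
python3 - <<'E'
from h import *
f=[]
for i in range(3): c=snap("side","pics/s1.png");s=telemetry.read_state();f.append(s["wrist_force"]);print(s["eef_pos"])
print(np.mean(f,0))
b=cv2.imread("pics/s1.png");cv2.imwrite("pics/s1c.png",cv2.resize(b[160:230,205:285],(640,560),interpolation=cv2.INTER_CUBIC))
E
```

```text
[559.86414641  19.39903111 116.97404366]
[559.8543367   19.38048306 116.95649028]
[559.84914477  19.39651512 116.94736839]
[-0.15532927  0.0875769   0.0431922 ]
```

View pics/s1c.png

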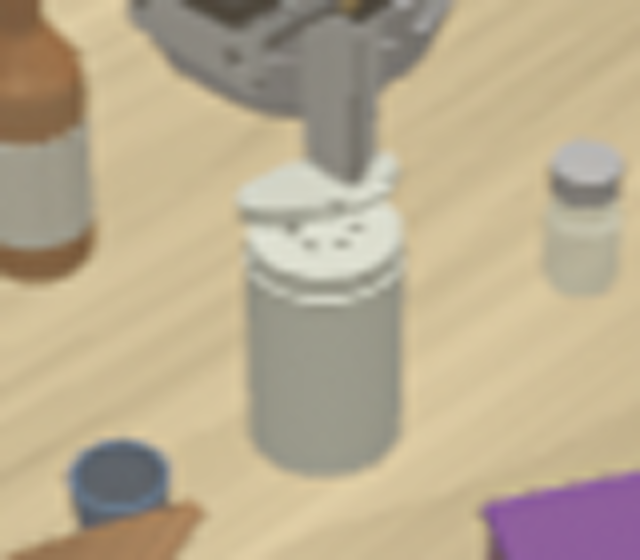

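```bash
python3 - <<'E'
from m import *
c=load("pics/s1.npy");T=np.linalg.inv(np.array(c["cam_to_world"]));K=np.array([[c["fx"],0,c["cx"]],[0,c["fy"],c["cy"]],[0,0,1.]])
def pr(P):
    p=T[:3,:3]@np.array(P,float)+T[:3,3];u=np.array([p[0]/-p[2],-p[1]/-p[2]])
    r2=u@u;u=u*(1+c["dist_coeffs"][0]*r2);q=np.array([c["fx"]*u[0]+c["cx"],c["fy"]*u[1]+c["cy"]]);return ((q-[205,160])*8).round()
print("tip",pr([560,19.4,117]),"tip140",pr([560,19.4,140]))
ax=[571.7,17]
for z in(0,110):
  print(z,"axis",pr([*ax,z]),"-x",pr([ax[0]-34,ax[1],z]),"+x",pr([ax[0]+34,ax[1],z]),"+y",pr([ax[0],ax[1]+34,z]),"-y",pr([ax[0],ax[1]-34,z]))
E
```

```text
tip [339. 224.] tip140 [339. 180.]
0 axis [324. 420.] -x [380. 457.] +x [269. 384.] +y [268. 458.] -y [378. 384.]
110 axis [323. 223.] -x [382. 259.] +x [265. 187.] +y [264. 260.] -y [380. 187.]
```

```bash
python3 - <<'E'
from m import *
s=telemetry.read_state();c=eyes.camera("wrist");c["pos"]=s["eef_pos"];c["rot"]=s["eef_rot"];np.save("pics/w3.npy",c,allow_pickle=True)
M=np.linalg.inv(np.array(c["T_tool_cam"]))
for P in([0,0,0],[0,0,-10],[0,0,-23],[8,0,0],[-8,0,0],[8,0,-23]):
    p=M[:3,:3]@np.array(P,float)+M[:3,3];print(P,(c["fx"]*p[0]/-p[2]+c["cx"]).round(1),(c["fy"]*p[1]/p[2]+c["cy"]).round(1))
b=cv2.cvtColor(np.asarray(c["pixels"]),cv2.COLOR_RGB2BGR)
cv2.imwrite("pics/w3c.png",cv2.resize(b[150:270,180:340],(800,600),interpolation=cv2.INTER_CUBIC))
E
```

```text
[0, 0, 0] 253.3 219.0
[0, 0, -10] 253.4 224.2
[0, 0, -23] 253.4 231.8
[8, 0, 0] 253.3 208.5
[-8, 0, 0] 253.3 229.2
[8, 0, -23] 253.4 220.3
```

View pics/w3c.png

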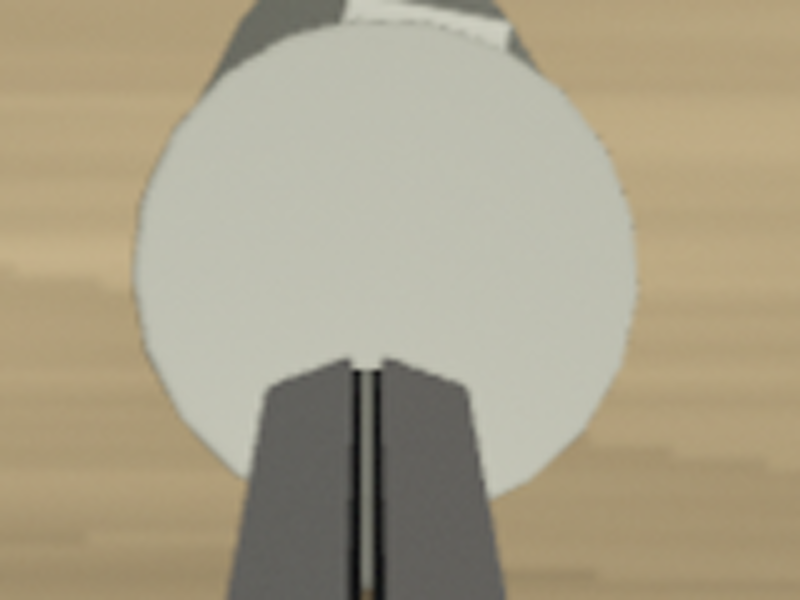

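The side and wrist views show that the lid has not moved. The visible fingertips end about 23 mm behind the reported TCP, so I'll keep going down slowly and watch the force.

Call:
play_rows([
  [0,0,-0.002],
  [0,0,-0.004],
  [0,0,-0.006],
  [0,0,-0.008],
  [0,0,-0.01],
  [0,0,-0.012],
  [0,0,-0.012],
], yaw=[0,0,0,0,0,0,0])

```text
clock: 7.7
eef_pos: [559.8, 19.4, 104.8]
eef_rot: [-3.142, 0.0, -0.0]
wrist_force: [-0.7, 0.5, 1.8]
finger_gap: 0.3
finger_force: 0.1
```

```bash
python3 - <<'E'
from m import *
f=[]
for i in range(4): c=snap("side","pics/s2.png");s=telemetry.read_state();f.append(s["wrist_force"])
print(np.mean(f,0),s["eef_pos"])
b=cv2.imread("pics/s2.png");cv2.imwrite("pics/s2c.png",cv2.resize(b[160:230,205:285],(640,560),interpolation=cv2.INTER_CUBIC))
E
```

```text
[ 0.1510964  -0.10902611 -0.12296593] [559.88801489  19.38262723 105.00871094]
```

View pics/s2c.png

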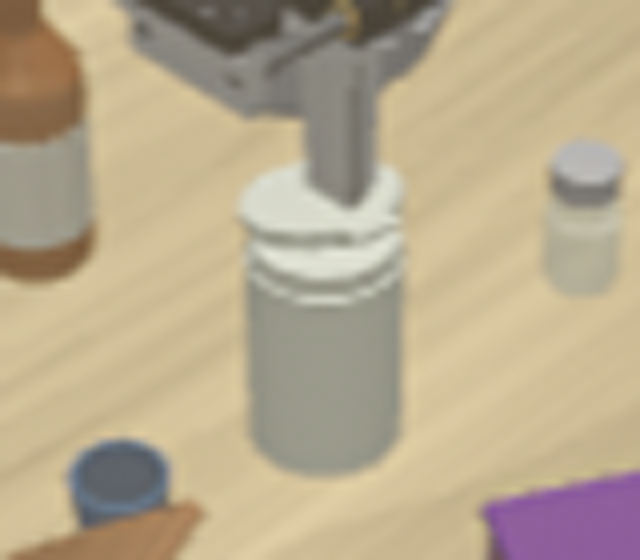

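The lid is closing and the container has not moved: its base is still at the same pixels. I'll go down to shut in small steps.

Call:
play_rows([
  [0,0,-0.002],
  [0,0,-0.004],
  [0,0,-0.006],
  [0,0,-0.007],
  [0,0,-0.008],
  [0,0,-0.008],
  [0,0,-0.008],
], yaw=[0,0,0,0,0,0,0])

```text
clock: 8.78
eef_pos: [559.9, 19.4, 97.0]
eef_rot: [-3.142, -0.0, -0.0]
wrist_force: [-0.1, -0.5, -0.1]
finger_gap: 0.3
finger_force: 0.1
```

Call:
play_rows([
  [0,0,-0.0005],
  [0,0,-0.001],
  [0,0,-0.001],
  [0,0,-0.001],
], yaw=[0,0,0,0])

```text
clock: 9.28
eef_pos: [559.9, 19.4, 96.0]
eef_rot: [-3.142, -0.0, -0.0]
wrist_force: [-0.4, 0.1, -0.0]
finger_gap: 0.7
finger_force: 0.2
```

```bash
cat > f.py <<'E'
from m import *
f=[]
for i in range(5): eyes.camera("side");s=telemetry.read_state();f.append(s["wrist_force"])
print(np.mean(f,0).round(2),np.std(f,0).round(2),s["eef_pos"].round(1))
E
python3 f.py
```

```text
[-0.37  0.09  0.48] [0.43 0.4  0.51] [559.9  19.4  95.9]
```

Call:
play_rows([
  [0,0,-0.0005],
  [0,0,-0.001],
  [0,0,-0.001],
  [0,0,-0.001],
], yaw=[0,0,0,0])

```text
clock: 10.02
eef_pos: [559.8, 19.4, 94.9]
eef_rot: [3.142, 0.0, -0.0]
wrist_force: [0.4, -1.3, 0.5]
finger_gap: 0.6
finger_force: 0.2
```

```bash
python3 f.py
```

```text
[-0.22  0.23  0.1 ] [0.57 0.29 0.71] [559.8  19.4  94.9]
```

Call:
play_rows([
  [0,0,-0.0005],
  [0,0,-0.001],
  [0,0,-0.001],
], yaw=[0,0,0])

```text
clock: 10.65
eef_pos: [559.8, 19.4, 93.9]
eef_rot: [-3.142, 0.0, -0.0]
wrist_force: [-0.5, 0.4, -0.0]
finger_gap: 0.6
finger_force: 0.2
```

```bash
python3 f.py
```

```text
[-0.01 -0.61  0.37] [0.63 0.33 0.63] [559.8  19.4  93.9]
```

Call:
play_rows([
  [0,0,-0.0005],
  [0,0,-0.001],
  [0,0,-0.001],
], yaw=[0,0,0])

```text
clock: 11.28
eef_pos: [559.8, 19.4, 92.9]
eef_rot: [-3.142, 0.0, -0.0]
wrist_force: [0.2, -0.7, 0.1]
finger_gap: 0.3
finger_force: 0.2
```

```bash
sed -i 's/eyes.camera("side")/snap("side","pics\/sl.png")/' f.py; python3 f.py; python3 -c "
import cv2;b=cv2.imread('pics/sl.png');cv2.imwrite('pics/s3c.png',cv2.resize(b[160:230,205:285],(640,560),interpolation=cv2.INTER_CUBIC))"
```

```text
[ 0.02 -0.25  0.72] [0.36 0.18 0.56] [559.9  19.4  93. ]
```

View pics/s3c.png

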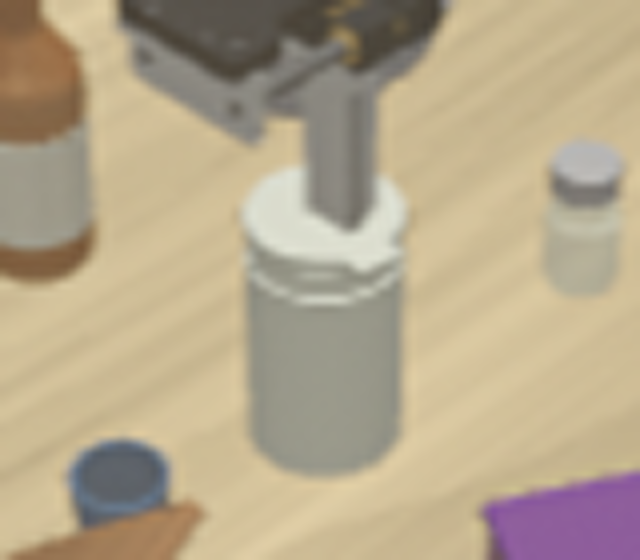

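Nearly shut, with the tip about 3 mm above the shut height. I'll continue in 1 mm steps.

Call:
play_rows([
  [0,0,-0.0005],
  [0,0,-0.001],
  [0,0,-0.0015],
  [0,0,-0.0015],
], yaw=[0,0,0,0])

```text
clock: 12.02
eef_pos: [559.9, 19.4, 91.4]
eef_rot: [-3.142, 0.0, -0.0]
wrist_force: [-1.1, -0.2, 0.4]
finger_gap: 0.4
finger_force: 0.3
```

```bash
python3 f.py
```

```text
[-0.72  0.16  0.52] [0.32 0.27 0.5 ] [559.9  19.4  91.4]
```

Call:
play_rows([
  [0,0,-0.0005],
  [0,0,-0.001],
  [0,0,-0.001],
], yaw=[0,0,0])

```text
clock: 12.65
eef_pos: [559.9, 19.4, 90.5]
eef_rot: [3.142, -0.0, -0.0]
wrist_force: [-1.6, 0.7, 2.6]
finger_gap: 0.8
finger_force: 1.2
```

```bash
python3 f.py
```

```text
[-1.11 -0.15  2.48] [0.64 0.5  0.41] [559.9  19.4  90.5]
```

At 2.5 N and 1 mm of sink the tall lid is shut, which puts the real tip about 27.6 mm above the reported TCP. On to the low one.

Call:
play_rows([
  [0,0,0.02],
  [0,0,0.06],
  [-0.01,-0.03,0.1],
  [-0.02,-0.08,0.11],
  [-0.03,-0.13,0.11],
  [-0.045,-0.18,0.11],
  [-0.055,-0.23,0.11],
  [-0.065,-0.28,0.09],
  [-0.068,-0.304,0.06],
  [-0.068,-0.304,0.03],
  [-0.068,-0.304,0.01],
  [-0.068,-0.304,0.01],
], yaw=[0,0,0,0,0,0,0,0,0,0,0,0])

```text
clock: 14.4
eef_pos: [491.2, -284.3, 99.1]
eef_rot: [-3.14, 0.002, -0.0]
wrist_force: [-0.4, -0.5, 0.7]
finger_gap: 0.3
finger_force: 0.0
```

Call:
play_rows([
  [0,0,-0.004],
  [0,0,-0.008],
  [0,0,-0.012],
  [0,0,-0.016],
  [0,0,-0.02],
  [0,0,-0.024],
  [0,0,-0.028],
  [0,0,-0.032],
  [0,0,-0.036],
  [0,0,-0.04],
  [0,0,-0.043],
  [0,0,-0.046],
], yaw=[0,0,0,0,0,0,0,0,0,0,0,0])

```text
clock: 15.9
eef_pos: [491.9, -284.6, 54.3]
eef_rot: [3.142, -0.0, -0.0]
wrist_force: [0.3, 0.2, 0.3]
finger_gap: 0.1
finger_force: 0.2
```

```bash
python3 f.py
```

```text
[-0.47 -0.24  0.08] [0.41 0.55 0.58] [ 491.9 -284.6   54.5]
```

Call:
play_rows([
  [0,0,-0.002],
  [0,0,-0.004],
  [0,0,-0.006],
  [0,0,-0.008],
  [0,0,-0.01],
  [0,0,-0.012],
  [0,0,-0.0125],
  [0,0,-0.0125],
], yaw=[0,0,0,0,0,0,0,0])

```text
clock: 17.15
eef_pos: [491.8, -284.6, 41.9]
eef_rot: [-3.142, -0.0, -0.0]
wrist_force: [-0.5, -0.0, -0.5]
finger_gap: 0.5
finger_force: 0.1
```

```bash
python3 f.py
```

```text
[-0.03  0.47 -0.26] [0.28 0.57 0.2 ] [ 491.9 -284.6   42. ]
```

Call:
play_rows([
  [0,0,-0.0005],
  [0,0,-0.001],
  [0,0,-0.001],
], yaw=[0,0,0])

```text
clock: 17.77
eef_pos: [491.8, -284.6, 41.0]
eef_rot: [3.142, -0.0, -0.0]
wrist_force: [-0.7, 0.6, 1.2]
finger_gap: 1.1
finger_force: 0.7
```

```bash
python3 f.py
```

```text
[-0.7   0.2   1.57] [0.35 0.19 0.42] [ 491.9 -284.6   41. ]
```

Call:
play_rows([
  [0,0,-0.0005],
  [0,0,-0.0005],
], yaw=[0,0])

```text
clock: 18.27
eef_pos: [491.9, -284.6, 40.5]
eef_rot: [3.142, -0.0, -0.0]
wrist_force: [-1.3, 0.0, 2.2]
finger_gap: 0.5
finger_force: 1.2
```

```bash
python3 f.py
```

```text
[-1.26  0.37  2.24] [0.59 0.59 0.48] [ 491.9 -284.6   40.5]
```

Call:
play_rows([
  [0,0,0.02],
  [0,0,0.07],
  [0,0.04,0.12],
  [0,0.09,0.16],
  [-0.01,0.14,0.18],
  [-0.01,0.19,0.18],
  [-0.02,0.24,0.18],
  [-0.02,0.29,0.18],
  [-0.03,0.34,0.18],
  [-0.033,0.39,0.18],
  [-0.033,0.44,0.18],
  [-0.033,0.48,0.17],
], yaw=[0,0,0,0,0,0,0,0,0,0,0,0])

```text
clock: 20.02
eef_pos: [458.8, 197.4, 210.8]
eef_rot: [-3.141, -0.001, 0.001]
wrist_force: [1.2, 0.1, -1.0]
finger_gap: 0.6
finger_force: 0.0
```

Call:
play_rows([
  [0,0.03,-0.02],
  [0,0.051,-0.05],
  [0,0.051,-0.07],
  [0,0.051,-0.08],
  [0,0.051,-0.084],
  [0,0.051,-0.088],
  [0,0.051,-0.092],
  [0,0.051,-0.096],
  [0,0.051,-0.1],
  [0,0.051,-0.104],
  [0,0.051,-0.108],
  [0,0.051,-0.112],
], yaw=[0,0,0,0,0,0,0,0,0,0,0,0])

```text
clock: 21.52
eef_pos: [458.9, 246.4, 98.2]
eef_rot: [-3.142, -0.0, -0.0]
wrist_force: [-0.3, 0.6, 0.6]
finger_gap: 0.9
finger_force: 0.4
```

```bash
python3 f.py
```

```text
[ 0.03 -0.12  0.1 ] [0.42 0.66 0.77] [458.9 246.4  98.5]
```

Next I'll go down to TCP z ≈ 53, then in fine steps (shut is expected near 51.4).

Call:
play_rows([
  [0,0,-0.004],
  [0,0,-0.008],
  [0,0,-0.012],
  [0,0,-0.016],
  [0,0,-0.02],
  [0,0,-0.024],
  [0,0,-0.028],
  [0,0,-0.032],
  [0,0,-0.034],
  [0,0,-0.036],
  [0,0,-0.038],
  [0,0,-0.038],
], yaw=[0,0,0,0,0,0,0,0,0,0,0,0])

```text
clock: 23.28
eef_pos: [458.8, 246.4, 60.3]
eef_rot: [3.142, 0.0, -0.0]
wrist_force: [-0.5, 0.3, 1.3]
finger_gap: 0.3
finger_force: 0.3
```

```bash
python3 f.py
```

```text
[-0.55 -0.23  0.53] [0.29 0.43 0.36] [458.9 246.4  60.5]
```

Call:
play_rows([
  [0,0,-0.0015],
  [0,0,-0.003],
  [0,0,-0.0045],
  [0,0,-0.006],
  [0,0,-0.0065],
  [0,0,-0.007],
  [0,0,-0.007],
], yaw=[0,0,0,0,0,0,0])

```text
clock: 24.4
eef_pos: [458.8, 246.4, 53.4]
eef_rot: [3.142, 0.0, -0.0]
wrist_force: [-0.6, -0.5, 1.6]
finger_gap: 0.1
finger_force: 0.4
```

```bash
python3 f.py
```

```text
[-0.85  0.09  0.98] [0.54 0.38 0.56] [458.9 246.4  53.5]
```

Call:
play_rows([
  [0,0,-0.0005],
  [0,0,-0.001],
  [0,0,-0.001],
], yaw=[0,0,0])

```text
clock: 25.02
eef_pos: [458.8, 246.4, 52.4]
eef_rot: [3.142, 0.0, -0.0]
wrist_force: [-1.0, 0.5, 1.6]
finger_gap: 0.5
finger_force: 0.4
```

```bash
python3 f.py
```

```text
[-0.8  -0.53  0.85] [0.27 0.22 0.7 ] [458.9 246.4  52.4]
```

Call:
play_rows([
  [0,0,-0.0005],
  [0,0,-0.001],
  [0,0,-0.0015],
  [0,0,-0.0015],
], yaw=[0,0,0,0])

```text
clock: 25.78
eef_pos: [458.8, 246.4, 50.9]
eef_rot: [3.142, 0.0, -0.0]
wrist_force: [-1.0, 0.4, 1.6]
finger_gap: 0.4
finger_force: 0.6
```

```bash
python3 f.py
```

```text
[-1.28 -0.32  1.03] [0.36 0.43 0.46] [458.9 246.4  51. ]
```

Call:
play_rows([
  [0,0,-0.0005],
  [0,0,-0.0005],
], yaw=[0,0])

```text
clock: 26.28
eef_pos: [458.9, 246.4, 50.5]
eef_rot: [-3.142, -0.0, -0.0]
wrist_force: [-0.4, -0.3, 1.5]
finger_gap: 0.4
finger_force: 1.0
```

```bash
python3 f.py
```

```text
[-0.65 -0.42  2.  ] [0.42 0.4  0.28] [458.9 246.4  50.5]
```

Call:
play_rows([
  [0,0,-0.0005],
  [0,0,-0.0005],
], yaw=[0,0])

```text
clock: 26.78
eef_pos: [458.9, 246.4, 50.0]
eef_rot: [-3.142, -0.0, -0.0]
wrist_force: [-1.0, 0.3, 2.9]
finger_gap: 0.1
finger_force: 1.4
```

```bash
python3 f.py
```

```text
[-1.51 -0.18  2.78] [0.23 0.32 0.67] [458.9 246.4  50. ]
```

Call:
play_rows([
  [0,0,0.01],
  [0,0,0.05],
  [0,0,0.1],
  [0,-0.02,0.15],
  [-0.01,-0.06,0.2],
  [-0.01,-0.1,0.25],
  [-0.02,-0.15,0.3],
  [-0.03,-0.2,0.33],
  [-0.04,-0.25,0.34],
  [-0.05,-0.28,0.34],
  [-0.05,-0.28,0.34],
  [-0.05,-0.28,0.34],
], yaw=[0,0,0,0,0,0,0,0,0,0,0,0])

```text
clock: 28.52
eef_pos: [408.9, -33.2, 390.2]
eef_rot: [-3.141, -0.0, -0.0]
wrist_force: [-0.8, -0.7, -0.1]
finger_gap: 0.3
finger_force: 0.0
```

```bash
python3 - <<'E'
from m import *
c=snap("side","pics/s9.png");s=telemetry.read_state();w=eyes.camera("wrist");print(s["eef_pos"],s["clock"])
b=cv2.imread("pics/s9.png");a=cv2.imread("pics/side0.png");W=cv2.cvtColor(np.asarray(w["pixels"]),cv2.COLOR_RGB2BGR)
f=lambda im,x,y,n:cv2.resize(im[y:y+n,x:x+n],(264,264),interpolation=cv2.INTER_CUBIC)
r=np.hstack([f(b,223,177,44),f(b,292,152,44),f(b,178,219,66)])
r2=cv2.resize(W[20:190],(792,263))
cv2.imwrite("pics/fin.png",np.vstack([r,r2]))
E
```

```text
[408.94263319 -32.94326686 390.03898182] 28.575
```

View pics/fin.png

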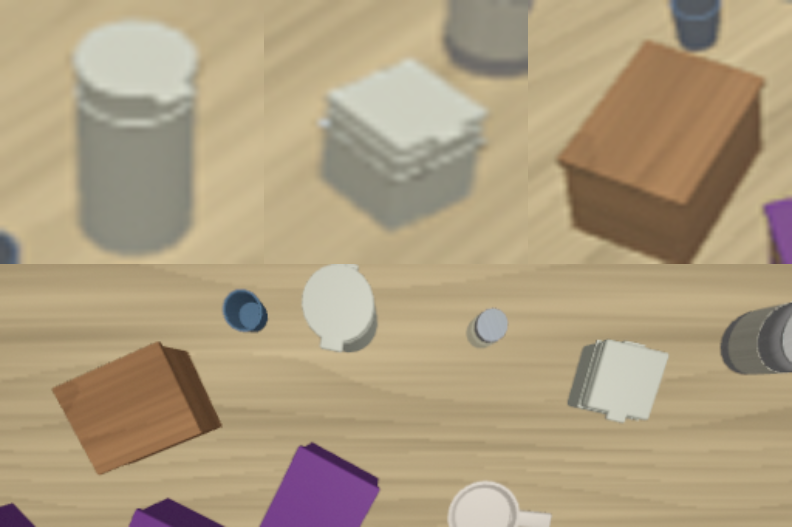

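The side crops show all three lids flat on their bodies: tall at (135,60), low at (405,110) and box at (660,120). The container bases are at the same pixels as before.

```bash
python3 -c "
from cell import manip;print(manip.sign_off())"
```

```text
the job is handed in; nothing more can be done
None
```

All three lids are tapped shut in the order asked (tall, low, wooden box), each with under 3 N measured; the closing pictures show the lids flat and the containers where they stood, and the job was handed in at about 29 s.

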